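# Dispense one 45 rpm adapter and slide it onto the pad

### The job

Press the adapter dispenser's plunger once, all the way down, and let it spring back up so that a single record adapter is ejected onto the counter in front of the gate. Then push that adapter aside along the counter with the outside of the fingers until the whole of it lies on the thin round rubber pad. Do not pick up or tip the adapter, leave the other adapters in the magazine, and leave the bottle, the record weight and the brush where they are.

Things in the scene. Friction and masses are not known exactly. Their poses are not given: they have to be found in the camera images.
- dispenser: Adapter dispenser, fixed. Origin on the counter, on the axis of its magazine, a clear square tube 49 mm wide outside, 42 mm tall, open on top, holding a stack of three adapters. Its x axis points level from the magazine to the plunger, z up. Behind the magazine (x = 24 to 120 mm) a white housing 56 mm wide, 45 mm tall carries the plunger
- gate (a point): Middle of the gate, the 14 mm high exit slot at the foot of the magazine's -x face, 24.5 mm from the dispenser's origin, 6 mm above the counter. A full press pushes the lowest adapter out along -x until its centre lies about 32 mm or a little more beyond the gate. As the plunger rises the pusher withdraws and the next adapter drops, so another press ejects another one
- plunger (a joint): Plunger travel in m: 0 up, 0.030 all the way down (a hard stop). Spring-loaded and damped: about 3 N to start it, about 7.5 N at the bottom when pressed slowly, plus about 1 N for every 25 mm/s of speed and 1 to 2 N for the adapters' friction. It rises by itself within half a second when released
- plunger_top (a point): Centre of the top face of the plunger's black mushroom head (36 mm wide, 15 mm tall, its flat top 28 mm wide); 95 mm above the counter when up, 65 mm when down; 75 mm along +x of the dispenser's origin. Pressed straight down
- adapter0_center (a point): Centre of the lowest adapter, the one that is ejected: plain aluminium disc 38 mm in diameter, 12 mm thick, 25 to 50 g, with a small dark spindle hole; the centre is 6 mm above the counter when it lies flat. z axis along the disc's axis
- adapter1_center (a point): Centre of the second adapter from below in the magazine, same disc; it drops 12 mm when the first has gone
- adapter2_center (a point): Centre of the third and top adapter in the magazine, same disc
- pad: Round dark rubber pad, 86 mm in diameter, under 1 mm thick, stuck flush on the counter (an adapter slides over its edge freely); origin at its centre. It lies on one side or the other of the strip in front of the gate, 160 to 210 mm to the side of the dispenser's x axis
- bottle_center (a point): Centre of an upright white bottle, 48 mm in diameter, 130 mm tall, loose; it stands on the side of the gate where the pad is not. Not to be disturbed
- weight_center (a point): Centre of a dark steel record weight, 68 mm in diameter, 52 mm tall, loose. Not to be disturbed
- brush: Wooden-handled brush lying on the counter, 150 mm long, loose; origin near its middle, its length along its x axis. Not to be disturbed

How it is judged:
By the outcome, as a careful person would: the job done as asked, in the order asked, and still so for the second after the job is handed in, with the robot touching nothing.
It also fails if it takes over 51 s, if anything falls off the work surface, if the arm or the gripper's body presses on something with over 40 N, if the wrist force passes 120 N, or if a joint passes its speed limit or range.

### The arm

A 6-joint arm with a two-finger parallel gripper is mounted at the origin on the work surface. World frame = base frame: x ahead of the robot, y to its left, z up, the work surface at z = 0. Lengths are in m, angles in rad, forces in N, time in s.
With the tool pointing down it reaches from about 0.275 to 0.825 m from the base axis. Payload 4.9 kg.
Tool frame: the origin (TCP) lies midway between the tips of the shut fingers; the grasp point (between the pads) lies 19 mm behind it; z points along the fingers, y is the line along which they close (so a half turn about z gives the same grasp; the last joint's range is limited). The gripper opens to 85 mm and grips with 20 to 120 N. Pads are 22 mm wide; open, the fingers measure 114 mm over their backs; the gripper's body (76 mm by 85 mm) begins 54 mm behind the grasp point. The pads swing forward as they close: fully open they stand 13 mm farther back than shut.
Start: joints at [0.978, 0.326, -0.193, 1.052, 0, 1.437], TCP at [0.244, 0.493, 0.231] pointing down, gripper open.
Joint ranges: [-2.65, 2.65], [-0.97, 1.79], [-1.3, 1.35], [-1.93, 2.1], [-1.47, 1.37], [-3.14, 3.14]. Speed limits (rad/s): [2.57, 2.57, 3.14, 3.14, 3.14, 3.14].

### API

Orientations are given as a 3x3 rotation matrix whose columns are the frame's x, y, z axes.
In Python, from station import monitor, imaging, workorder gives the robot as it stands.
- The arm moves only by the tool carry_out, never from a script. Its argument "plan" is a list that holds one entry, the list of rows, each a list of 5 numbers: the finger opening in m, from 0 to 0.0854, then the shift along the tool's x, y, z in m, then the turn about the tool's z in rad. In form: [[[claw, tx, ty, tz, yaw], ...]]. A call has 1 to 20 rows; each row shifts and turns the commanded pose from where the row before left it, along the tool's axes as they then stand; what a row does not reach is not made up. A row lasts 1/10 s, in which the tool goes at most 50 mm and 8.59 degrees, less where a joint would pass 70% of its speed; a pose out of reach is approached as far as the arm can. A call with a gripper value outside its range is refused whole. The fingers move at their own pace and stop on an object; "grip_force" is the grip in N (left out, the last holds). Time passes only in rows, so rows that do not move let the fingers close. It gives the time, the measured TCP pose, the force, the opening and the grip force at its end, in the units of the state.
- monitor.get_state(): the state, without advancing time (a new reading comes with each control period).
- imaging.read_camera(name): name is "scene" or "side" or "wrist"; returns the picture (420x560x3 uint8, red, green, blue); there is no depth.
- imaging.camera_params(name): a dict with "mtx" (3x3 intrinsics, pixels), "R" (3x3) and "t" (3): a world point X has camera coordinates R X + t. Camera axes: x right, y down, z forward; pixel columns grow to the right and rows downward; lengths in m; the calibration is good to about 2 mm. A picture is of the moment at which its call begins: read the wrist's pose just before it. camera_params takes no time and is no camera call; for the wrist camera it gives the pose at the moment of the call.
- workorder.sign_off(): hands the job in; it is judged then, once.
The state is a dict: "clock": time; "q": joint angles; "qvel": joint speeds; "tau": joint torques, N m; "position": TCP position; "orientation": TCP orientation; "ft_force": force on the tool from outside, world axes, zero at the start; "wrist_torque": the same for the moment, N m; "finger_gap": finger opening in m; "gripper_force": force on a finger pad.
Only numpy, scipy, OpenCV 4.12 (cv2) and the standard library are available. Lean on these libraries where they do the work, as an engineer would, in place of code of your own. Each camera call takes 0.05 s, during which the arm holds its last target. There are 200 camera calls.

## Working session

There is one attempt and no reset: what is moved stays moved. The work goes in short steps, Python scripts to look and compute and a tool call to move; the robot and the scene stay as the last step left them, time stands still between calls to the robot, and variables do not carry over. Pictures are saved under pics/ and viewed, at most 10 in all, crops included, and the job is handed in when it is done.

Besides the shell and the picture viewer there is one more tool, called after "Emit:" by a JSON object that holds its "name" and its "arguments". carry_out: Moves the arm, as the interface text tells. Its arguments: {"type":"object","properties":{"plan":{"type":"array"},"grip_force":{"type":"number"}},"required":["plan"]}

```bash
mkdir -p pics
python3 - <<'E'
from station import monitor, imaging
import cv2,numpy as np
s=monitor.get_state();print(s['clock'],s['position'],s['orientation'],s['finger_gap'])
for n in ("scene","side"):
    im=imaging.read_camera(n);cv2.imwrite(f"pics/{n}0.png",im[:,:,::-1])
    p=imaging.camera_params(n);print(n,p)
E
```

```text
0.0 [0.24322802 0.49262096 0.23048536] [[-8.96576252e-01  4.42888287e-01 -9.94249744e-04]
 [ 4.42889340e-01  8.96575064e-01 -1.47888468e-03]
 [ 2.36438826e-04 -1.76627549e-03 -9.99998412e-01]] 0.0854544957375296
scene {'mtx': array([[544.07998474,   0.        , 285.93390511],
       [  0.        , 544.07998474, 215.67613725],
       [  0.        ,   0.        ,   1.        ]]), 'R': array([[-0.75316788,  0.65778237, -0.00777781],
       [ 0.44640501,  0.5023827 , -0.7404959 ],
       [-0.48317772, -0.56118978, -0.67201587]]), 't': array([ 0.47577692, -0.21408147,  1.41081288])}
side {'mtx': array([[416.30090241,   0.        , 282.39842041],
       [  0.        , 416.30090241, 214.21192114],
       [  0.        ,   0.        ,   1.        ]]), 'R': array([[ 0.74729083, -0.66445038,  0.00788121],
       [-0.50093879, -0.57110684, -0.65030555],
       [ 0.43659678,  0.48201937, -0.75963187]]), 't': array([-0.44368019,  0.40724786,  0.66892354])}
```

View pics/scene0.png

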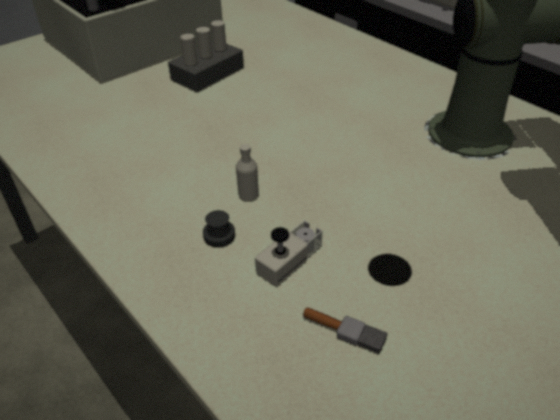

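View pics/side0.png

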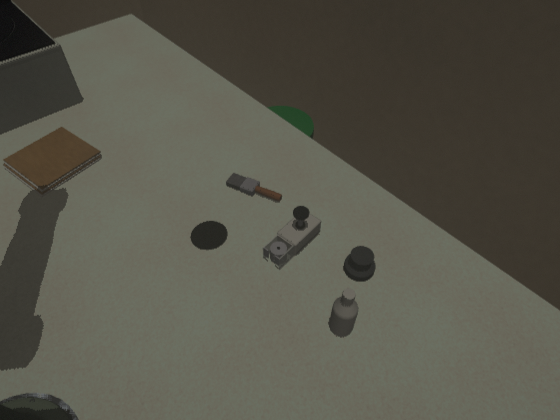

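Scene view: plunger head ~(280,235), magazine ~(307,235), pad ~(390,269), bottle (248,180), weight (219,230), brush (345,330). Side view: head (301,213), magazine (279,250), pad (209,235).

```bash
cat > h.py <<'E'
import numpy as np,cv2
from station import imaging
P={n:imaging.camera_params(n) for n in("scene","side","wrist")}
def ray(n,u,v,z,p=None):
    p=p or P[n];d=p['R'].T@np.linalg.solve(p['mtx'],[u,v,1.]);c=-p['R'].T@p['t']
    return (c+d*(z-c[2])/d[2])[:2]
def proj(n,X,p=None):
    p=p or P[n];q=p['mtx']@(p['R']@np.asarray(X,float)+p['t']);return q[:2]/q[2]
def blob(im,box,thr,lo=True):
    u0,u1,v0,v1=box;g=cv2.cvtColor(im,cv2.COLOR_RGB2GRAY)[v0:v1,u0:u1]
    m=((g<thr) if lo else (g>thr)).astype(np.uint8)
    k,l,st,c=cv2.connectedComponentsWithStats(m);i=1+np.argmax(st[1:,4])
    return c[i]+[u0,v0],st[i]
E
python3 - <<'E'
from h import *
I={n:cv2.imread(f"pics/{n}0.png")[:,:,::-1].copy() for n in("scene","side")}
for n,b,t in(("scene",(360,420,245,295),60),("side",(180,240,212,258),60)):
    c,s=blob(I[n],b,t);print("pad",n,c,s,ray(n,*c,0.0005))
for n,b,t in(("scene",(262,298,222,246),50),("side",(288,314,203,222),60)):
    c,s=blob(I[n],b,t);print("head",n,c,s,ray(n,*c,0.0875))
print("mag",ray("scene",307,234,.040),ray("side",279,248,.040))
print("bottle",ray("scene",248,195,0.0),ray("side",342,328,0.0),"weight",ray("scene",219,236,.01),ray("side",360,268,.01))
for u in((305,312),(340,325),(385,340)):print("brush",ray("scene",*u,.01))
for u in((281,196),(230,182)):print("brush",ray("side",*u,.01))
a=cv2.resize(I["scene"][200:300,240:340],(500,500),interpolation=2);b=cv2.resize(I["side"][195:275,250:330],(290,290),interpolation=2)
c=np.zeros((500,800,3),np.uint8);c[:,:500]=a;c[:290,505:795]=b
cv2.imwrite("pics/z.png",np.clip(c[:,:,::-1]*1.6,0,255))
E
```

```text
pad scene [389.48549323 269.49032882] [   9    9   42   32 1034] [0.51731544 0.17620898]
pad side [208.58946078 234.82107843] [ 11   9  36  29 816] [0.51674388 0.17446317]
head scene [279.69849246 234.89949749] [ 10   6  17  18 199] [0.67176406 0.02929286]
head side [300.39901478 213.39901478] [  5   3  16  16 203] [0.67059663 0.02835383]
mag [0.59832932 0.02585268] [0.59688318 0.01517052]
bottle [ 0.58362937 -0.18573894] [ 0.58077545 -0.19325391] weight [ 0.71650005 -0.11244108] [ 0.70873063 -0.12585104]
brush [0.715825   0.14838089]
brush [0.68909824 0.20986374]
brush [0.65379229 0.28271709]
brush [0.72150372 0.1491351 ]
brush [0.65496172 0.27340527][ WARN:0@0.202] global loadsave.cpp:1063 imwrite_ Unsupported depth image for selected encoder is fallbacked to CV_8U.
```

View pics/z.png

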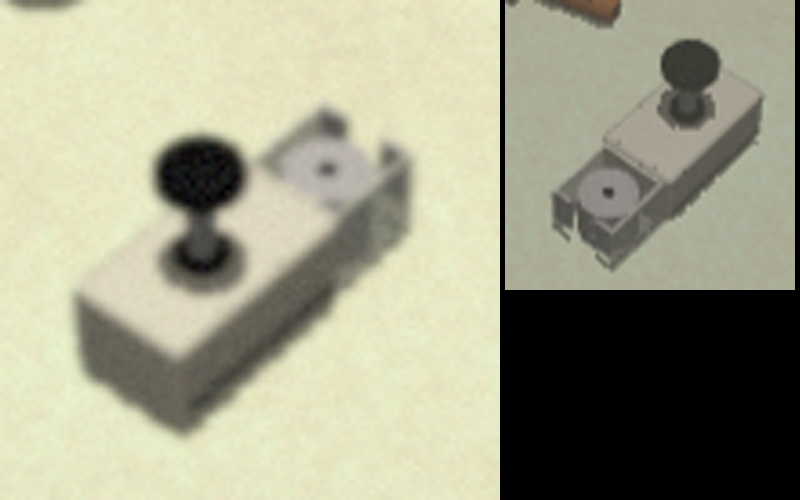

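Run:
```python
from h import *
for z in(.036,.03): print(z,ray("scene",305.2,233.6,z),ray("side",278.4,247.7,z))
z=.045
S=lambda a,b:ray("scene",240+a/5,200+b/5,z); T=lambda a,b:ray("side",250+(a-505)*80/290,195+b*80/290,z)
L=[S(75,293),S(180,358),S(335,215),S(258,162)]; M=[T(763,97),T(690,42),T(604,135),T(664,183)]
for q in L+M: print(q)
for d in((L[2]-L[1]),(M[3]-M[0]),(M[2]-M[1])): print(np.degrees(np.arctan2(-d[1],-d[0])),np.linalg.norm(d))
```

```text
0.036 [0.59738606 0.01964849] [0.59834956 0.01881705]
0.03 [0.5931218  0.01515854] [0.60122478 0.02208638]
[0.72030297 0.01338406]
[0.7118819  0.06457267]
[0.6188968  0.04794913]
[0.62159684 0.00601162]
[0.71533517 0.0042715 ]
[0.71254577 0.06823664]
[0.62022409 0.04742126]
[ 0.62319868 -0.00381586]
10.136046048217086 0.09445935951773834
5.0163278997010945 0.09249074472606335
12.705779861487356 0.09463917478538887
```

Dispenser origin is about (0.598, 0.019), heading about 7.7°, and the pad is at (0.517, 0.1755). First I'll turn the tool and shut the fingers.

Emit:
{"name": "carry_out", "arguments": {"plan": [[[0,0,0,0,0.14],[0,0,0,0,0.14],[0,0,0,0,0.14],[0,0,0,0,0.14],[0,0,0,0,0.14],[0,0,0,0,0.14],[0,0,0,0,0.14],[0,0,0,0,0]]], "grip_force": 30}}

```text
clock: 0.9
position: [0.2434, 0.4929, 0.2309]
orientation: [[-0.132, 0.991, -0.001], [0.991, 0.132, -0.001], [-0.001, -0.001, -1.0]]
ft_force: [-0.3, -0.1, 0.4]
finger_gap: 0.0002
gripper_force: 0.0
```

```bash
cat >> h.py <<'E'
from station import monitor
def to(x,y,z):
    s=monitor.get_state();R=s['orientation'];print(s['clock'],s['position'].round(4) if hasattr(s['position'],'round') else s['position'],'delta tool',(np.array(R).T@(np.array([x,y,z])-s['position'])).round(4),'ang',np.degrees(np.arctan2(R[1][0],R[0][0])),s['finger_gap'],s['ft_force'],np.round(s['q'],2))
E
python3 -c "
from h import *
to(.6712,.0288,.13)"
```

```text
0.9 [0.2434 0.4929 0.2309] delta tool [-0.5164  0.3629  0.101 ] ang 97.57942275390887 0.00024789906397648773 [-0.28158472 -0.08114011  0.43024118] [ 0.98  0.33 -0.19  1.05 -0.    2.42]
```

Emit:
{"name": "carry_out", "arguments": {"plan": [[[0,-0.0323,0.0227,0,0],[0,-0.0323,0.0227,0,0],[0,-0.0323,0.0227,0,0],[0,-0.0323,0.0227,0,0],[0,-0.0323,0.0227,0,0],[0,-0.0323,0.0227,0,0],[0,-0.0323,0.0227,0,0],[0,-0.0323,0.0227,0,0],[0,-0.0323,0.0227,0.012,0],[0,-0.0323,0.0227,0.012,0],[0,-0.0323,0.0227,0.012,0],[0,-0.0323,0.0227,0.012,0],[0,-0.0323,0.0227,0.012,0],[0,-0.0323,0.0227,0.012,0],[0,-0.0323,0.0227,0.012,0],[0,-0.0323,0.0227,0.012,0],[0,0,0,0,0],[0,0,0,0,0]]]}}

```text
clock: 2.7
position: [0.6711, 0.0279, 0.134]
orientation: [[-0.132, 0.991, -0.002], [0.991, 0.132, 0.001], [0.001, -0.002, -1.0]]
ft_force: [-0.2, 0.6, 0.0]
finger_gap: -0.0002
gripper_force: 0.0
```

```bash
python3 -c "
from h import *
to(.6712,.0288,.105)
a=imaging.read_camera('scene')[160:310,200:400];b=imaging.read_camera('side')[160:310,200:400]
cv2.imwrite('pics/a.png',cv2.resize(np.hstack([a,b]),(800,300),interpolation=2)[:,:,::-1])"
```

```text
2.7 [0.6711 0.0279 0.134 ] delta tool [0.0008 0.0002 0.029 ] ang 97.60011513207 -0.00019236674486314265 [-0.16518578  0.57758593  0.02830462] [-0.07  0.62  0.03  0.98  0.    1.37]
```

View pics/a.png

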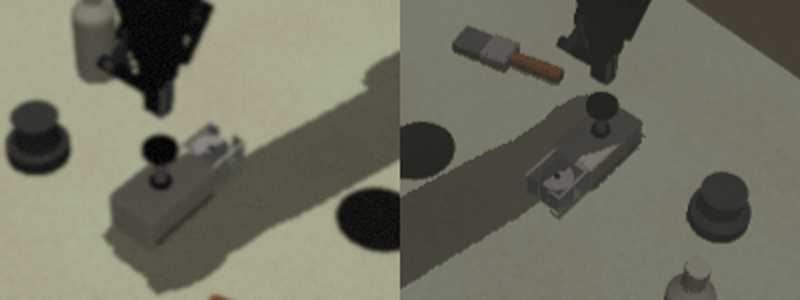

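The tool is centred over the head in both views. Next is one full press and release.

Emit:
{"name": "carry_out", "arguments": {"plan": [[[0,0,0,0.012,0],[0,0,0,0.012,0],[0,0,0,0.01,0],[0,0,0,0.005,0],[0,0,0,0.005,0],[0,0,0,0.005,0],[0,0,0,0.005,0],[0,0,0,0.005,0],[0,0,0,0.005,0],[0,0,0,0.004,0],[0,0,0,0.003,0],[0,0,0,0,0],[0,0,0,0,0]]]}}

```text
clock: 4.1
position: [0.6706, 0.0292, 0.0651]
orientation: [[-0.132, 0.991, -0.002], [0.991, 0.132, 0.001], [0.001, -0.001, -1.0]]
ft_force: [-5.7, 1.5, 8.1]
finger_gap: -0.0001
gripper_force: 4.1
```

```bash
python3 -c "
from h import *
to(.6712,.0288,.065)
a=imaging.read_camera('scene')[160:310,200:400];b=imaging.read_camera('side')[160:310,200:400]
cv2.imwrite('pics/b.png',cv2.resize(np.hstack([a,b]),(800,300),interpolation=2)[:,:,::-1])"
```

```text
4.1 [0.6706 0.0292 0.0651] delta tool [-0.0005  0.0005  0.0001] ang 97.59278412601782 -0.00013150016753186075 [-5.73827714  1.52829021  8.12003751] [-0.07  0.68 -0.05  0.84  0.    1.37]
```

View pics/b.png

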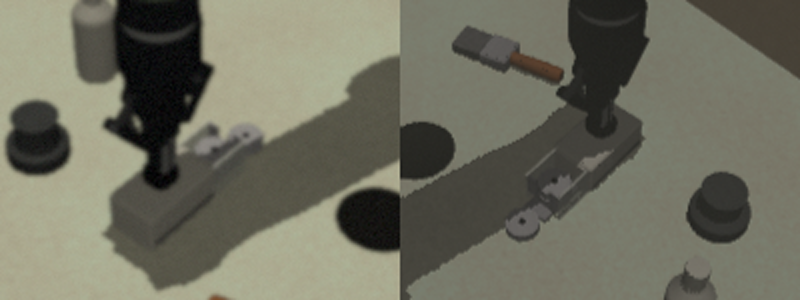

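The adapter is out: scene ~(322,226), side ~(261,271). A force of 8 N doesn't prove the plunger is on its stop, so I'll press slightly further.

Emit:
{"name": "carry_out", "arguments": {"plan": [[[0,0,0,0.002,0],[0,0,0,0.001,0],[0,0,0,0,0]]]}}

```text
clock: 4.5
position: [0.6707, 0.0292, 0.065]
orientation: [[-0.132, 0.991, -0.0], [0.991, 0.132, 0.0], [0.0, -0.0, -1.0]]
ft_force: [-11.9, 1.5, 24.8]
finger_gap: 0.0
gripper_force: 12.1
```

Hard stop reached: force climbed to 25 N with no further travel. Now I release it.

Emit:
{"name": "carry_out", "arguments": {"plan": [[[0,0,0,-0.01,0],[0,0,0,-0.02,0],[0,0,0,-0.03,0],[0,0,0,-0.03,0],[0.018,0,-0.03,0,0],[0.018,0,-0.03,0,0],[0.018,0,-0.03,0,0],[0.018,0,-0.03,0,0]]]}}

```text
clock: 5.3
position: [0.5519, 0.0127, 0.1514]
orientation: [[-0.132, 0.991, 0.001], [0.991, 0.132, -0.0], [-0.0, 0.001, -1.0]]
ft_force: [0.7, 0.7, -0.3]
finger_gap: 0.0179
gripper_force: 0.0
```

```bash
python3 -c "
from h import *
to(.6712,.0288,.065)
A=imaging.read_camera('scene');B=imaging.read_camera('side')
for n,im,box in(('scene',A,(300,345,212,245)),('side',B,(245,280,255,290))):
    cv2.imwrite('pics/%s_c.png'%n,im[:,:,::-1])
a=A[160:310,200:400];b=B[160:310,200:400]
cv2.imwrite('pics/c.png',cv2.resize(np.hstack([a,b]),(800,300),interpolation=2)[:,:,::-1])"
```

```text
5.3 [0.5519 0.0127 0.1514] delta tool [0.0003 0.1204 0.0865] ang 97.57455124410137 0.017928933040424092 [ 0.69174376  0.68661768 -0.31265957] [-0.11  0.4  -0.31  0.87 -0.    1.33]
```

View pics/c.png

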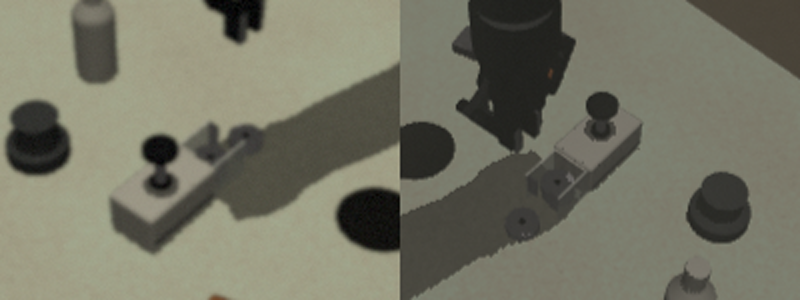

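Plunger is up; one adapter lies before the gate, its hole at scene (323,227) and side (261,271).

```bash
python3 -c "
from h import *
a=ray('scene',323,227,.012);b=ray('side',261,271,.012);print(a,b)
c=(a+b)/2;R=np.array(monitor.get_state()['orientation']);ux,uy=R[:2,0],R[:2,1]
p=np.array([.517,.1753]);print(c,'pad rel tool',(p-c)@ux,(p-c)@uy)
to(*(c-.043*ux),.003)"
```

```text
[0.53915255 0.01178914] [0.54061266 0.01009345]
[0.5398826  0.01094129] pad rel tool 0.16594002764840343 -0.0011380168854126468
5.4 [0.5486 0.0128 0.1509] delta tool [-0.0438 -0.0084  0.1479] ang 97.53291751471588 0.01811322983987914 [-0.15112426  0.97708469  1.00983939] [-0.11  0.39 -0.31  0.87 -0.    1.33]
```

Emit:
{"name": "carry_out", "arguments": {"plan": [[[0.018,-0.022,-0.0045,0,0],[0.018,-0.022,-0.0045,0,0],[0.018,0,0,0.03,0],[0.018,0,0,0.03,0],[0.018,0,0,0.03,0],[0.018,0,0,0.03,0],[0.018,0,0,0.02,0],[0.018,0,0,0.007,0],[0.018,0,0,0,0],[0.018,0,0,0,0]]]}}

```text
clock: 6.4
position: [0.5507, -0.0321, 0.0051]
orientation: [[-0.132, 0.991, 0.002], [0.991, 0.132, -0.0], [-0.001, 0.002, -1.0]]
ft_force: [0.3, -0.1, -0.3]
finger_gap: 0.0181
gripper_force: 0.0
```

```bash
python3 -c "
from h import *
to(.5399,.0109,.003)
a=imaging.read_camera('scene')[180:280,260:400];b=imaging.read_camera('side')[210:310,180:320]
cv2.imwrite('pics/d.png',cv2.resize(np.hstack([a,b]),(800,286),interpolation=2)[:,:,::-1])"
```

```text
6.4 [ 0.5507 -0.0321  0.0051] delta tool [ 0.0441 -0.0051  0.0021] ang 97.56912037775591 0.018089831003663275 [ 0.25671638 -0.06997201 -0.33387842] [-0.19  0.58 -0.45  0.54 -0.    1.25]
```

View pics/d.png

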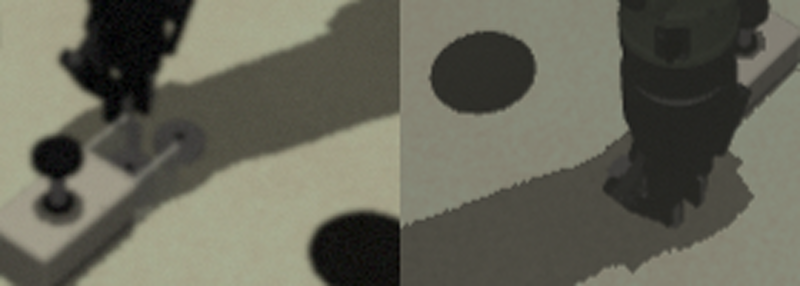

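Emit:
{"name": "carry_out", "arguments": {"plan": [[[0.018,0,-0.005,0.001,0],[0.018,0.006,0,0,0],[0.018,0.006,0,0,0],[0.018,0.004,0,0,0],[0.018,0.004,0,0,0],[0.018,0.006,0,0,0],[0.018,0.007,0,0,0],[0.018,0.007,0,0,0],[0.018,0.007,0,0,0],[0.018,0.007,0,0,0],[0.018,0.007,0,0,0],[0.018,0.007,0,0,0],[0.018,0.007,0,0,0],[0.018,0.007,0,0,0],[0.018,0.007,0,0,0],[0.018,0.004,0,0,0],[0.018,0,0,0,0]]]}}

```text
clock: 8.2
position: [0.5322, 0.0603, 0.0032]
orientation: [[-0.133, 0.991, -0.0], [0.991, 0.133, 0.0], [0.0, -0.0, -1.0]]
ft_force: [-0.4, -0.1, 0.1]
finger_gap: 0.018
gripper_force: 0.0
```

```bash
python3 -c "
from h import *
to(.517,.1753,.003)
a=imaging.read_camera('scene')[180:300,290:430];b=imaging.read_camera('side')[200:320,160:300]
cv2.imwrite('pics/e.png',cv2.resize(np.hstack([a,b]),(800,343),interpolation=2)[:,:,::-1])"
```

```text
8.2 [0.5322 0.0603 0.0032] delta tool [0.116  0.0002 0.0003] ang 97.61513773910998 0.017951875167817283 [-0.44250781 -0.12815047  0.13492602] [-0.03  0.56 -0.49  0.51  0.    1.41]
```

View pics/e.png

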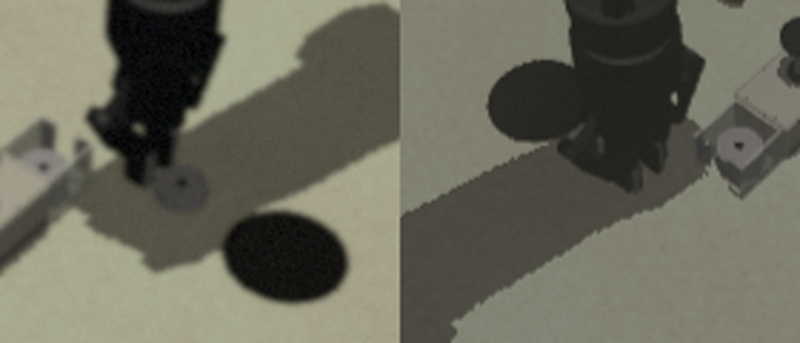

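The adapter is held squarely in front of the fingers, hole at scene (353.4,244.4).

```bash
python3 -c "
from h import *
a=ray('scene',353.4,244.4,.012);R=np.array(monitor.get_state()['orientation'])
print(a,(np.array([.517,.1753])-a)@R[:2,:2])"
```

```text
[0.52884387 0.08919899] [ 0.08691091 -0.0003942 ]
```

Another 87 mm straight ahead.

Emit:
{"name": "carry_out", "arguments": {"plan": [[[0.018,0.004,0,0,0],[0.018,0.006,0,0,0],[0.018,0.007,0,0,0],[0.018,0.007,0,0,0],[0.018,0.007,0,0,0],[0.018,0.007,0,0,0],[0.018,0.007,0,0,0],[0.018,0.007,0,0,0],[0.018,0.007,0,0,0],[0.018,0.007,0,0,0],[0.018,0.007,0,0,0],[0.018,0.006,0,0,0],[0.018,0.005,0,0,0],[0.018,0.003,0,0,0],[0.018,0,0,0,0],[0.018,-0.01,0,0,0],[0.018,-0.02,0,0,0],[0.018,-0.01,0,-0.03,0],[0.018,0,0,-0.05,0],[0.018,0,0,-0.05,0]]]}}

```text
clock: 10.3
position: [0.5253, 0.1046, 0.134]
orientation: [[-0.13, 0.992, -0.002], [0.992, 0.13, -0.0], [-0.0, -0.002, -1.0]]
ft_force: [1.9, -0.4, -1.0]
finger_gap: 0.0177
gripper_force: 0.0
```

Emit:
{"name": "carry_out", "arguments": {"plan": [[[0.018,-0.04,-0.03,-0.03,0],[0.018,-0.04,-0.03,0,0],[0.018,0,-0.04,0,0],[0.018,0,0,0,0]]]}}

```text
clock: 10.7
position: [0.4349, 0.0185, 0.1582]
orientation: [[-0.128, 0.992, -0.006], [0.992, 0.128, 0.0], [0.001, -0.006, -1.0]]
ft_force: [-0.6, -0.3, -0.0]
finger_gap: 0.0181
gripper_force: 0.0
```

```bash
python3 -c "
from h import *
A=imaging.read_camera('scene');B=imaging.read_camera('side')
cv2.imwrite('pics/A.png',A[:,:,::-1]);cv2.imwrite('pics/B.png',B[:,:,::-1])
a=A[140:360,180:440];b=B[160:380,160:420]
cv2.imwrite('pics/f.png',cv2.resize(np.hstack([a,b]),(800,338),interpolation=2)[:,:,::-1])"
```

```text
(no output)
```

View pics/f.png

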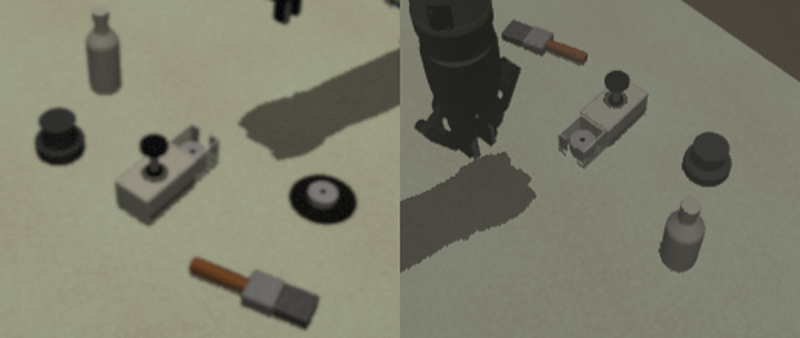

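The adapter lies in the middle of the pad, hole at ~(323,191) and pad centre at ~(323,199) in the crop, with dark rubber visible all round it. The other objects have not moved.

```bash
python3 -c "
from station import workorder
print(workorder.sign_off())"
```

```text
the job is handed in; nothing more can be done
None
```

I pressed the plunger once to its hard stop and released it, pushed the single ejected adapter flat along the counter to the middle of the pad with nothing else moved, and handed the job in at about 11 s.

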